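# Shut the pastry drawer and swing its latch across

## Task

Lock up the pastry drawer under the poplar board: push it fully home by its round wooden knob, and only then push the brass latch arm round with a fingertip until it comes to its stop across the front of the drawer. Only push: take neither the knob nor the arm between the fingers, and leave the egg cup, tin, jar and the other loose things where they are. Finish with the drawer shut, the latch across it and the hand clear.

Things in the scene. Friction and masses are not known exactly. Their poses are not given: they have to be found in the camera images.
- pastry_block: Thick poplar board (280 deep, 540 wide, 40 thick, top 95 above the table) on a low white carcass, with a blue rolling mat (200 x 290, 4 thick) on top; fixed. Origin: at table height, under the middle of its front face (the face towards the robot). Its x axis points away from the robot into the block, y to the left along the front, z up.
- drawer (a joint): The narrow drawer under the board, in m: 0 fully shut, grows as it slides out to the block's -x (at most 0.13). Its green-painted front is 240 wide (block y -120 to +120) and 15 thick, 10 to 80 above the table; shut, its outer face lies at block x -15. It slides with about 1.5 N of friction and stays where it is left.
- knob (a point): Middle of the round dark wooden knob's head at the centre of the drawer front (moves with the drawer; block y 0, 45 above the table; with the drawer shut at block x -40). Head 32 in diameter, its flat end 11 nearer the robot than this point; the drawer's outer face is 25 the other way.
- latch (a joint): The brass latch arm, in rad: it turns level about an upright pin. 0: at its stop, lying across in front of the drawer front, arm pointing along the block's -y (locked). It grows as the arm swings out, clockwise seen from above: 1.57 points straight out of the front (block -x), more leans away to the left, clear of the drawer; at most 2.8. About 0.04 N m of friction; it stays where it is left.
- latch_pivot (a point): Axis of the latch pin, on a steel bracket on the block's front just left of the drawer (block x -40, y +145), at the arm's mid-height, 72 above the table.
- latch_arm (a point): Point in the middle of the latch arm 75 from the pin. The arm is a bar 14 wide and 18 high (63 to 81 above the table), free below in front of the block, and ends 110 from the pin in a round red cap 20 across. The point's -y axis points along the arm from the pin to the tip, its x is across the arm (with the latch locked it points into the block), z up.
- egg_cup: White ceramic egg cup, loose, 50 across, 60 high, standing on the table in front of the block, right of the drawer. Origin: centre of underside.
- tin: Lidded brushed aluminium tin, loose, 94 across, 90 high with its knob, standing on the board. Origin: centre of underside.
- jar: Amber glass jar with white cap, loose, 64 across, 110 high, standing on the board. Origin: centre of underside.
- divider: Stainless dough divider, loose, lying flat on the mat: blade 90 x 140 x 3, dark handle 20 high along one edge. Origin: centre of the blade's underside.
- spoon: Wooden spoon 180 long, loose, lying on the mat. Origin: its underside.
- bowl: Blue ceramic bowl, loose, 120 across, 55 high, on the table to the right of the block. Origin: centre of underside.
- brush: Pastry brush, loose, lying on the table to the left of the block. Origin: its underside.

How it is judged (in metres and radians):
On the way, in this order (a step that is already met when the one before it is completed fails the run):
1. the drawer is fully home while the latch arm is still out of its way (value of joint drawer below 0.005 m and value of joint latch above 1.5 rad), for 0.2 s.
2. the latch arm is at its stop across the shut drawer (value of joint latch below 0.15 rad and value of joint drawer below 0.005 m), for 0.2 s.
At the end, for the whole second after the job is handed in: The drawer is within 5 mm of fully shut, the latch arm is within 0.15 rad (about 9 degrees) of its stop across the drawer front, both are at rest, and the hand touches nothing (all of step 2 and velocity of joint latch between -0.05 and 0.05 rad/s and velocity of joint drawer between -0.01 and 0.01 m/s).
It fails at once if the latch arm is swung in front of the drawer while the drawer still stands out more than 12 mm (value of joint latch below 1.4 rad and value of joint drawer above 0.012 m).
It fails at once if the block, drawer or latch is pushed with the arm or the body of the gripper instead of the fingers (over 5 N) (contact force between the arm and pastry_block above 5 N).
It fails at once if the knob is taken between the fingers (distance between the grasp point and knob below 0.016 m).
It fails at once if the latch arm is taken between the fingers (x of the grasp point in the frame of latch_arm between -0.006 and 0.006 m and y of the grasp point in the frame of latch_arm between -0.045 and 0.06 m and z of the grasp point in the frame of latch_arm between -0.03 and 0.024 m).
It fails at once if a loose thing is lifted, carried or shifted more than 15 mm (distance of any of egg_cup, tin, jar, divider, spoon, bowl, brush from where it was at the start of the episode above 0.015 m).
It also fails if it takes over 54 s, if anything falls off the work surface, if the arm or the gripper's body presses on something with over 40 N, if the wrist force passes 120 N, or if a joint passes its speed limit or range.

## Robot

A 6-joint arm with a two-finger parallel gripper is mounted at the origin on the work surface. World frame = base frame: x ahead of the robot, y to its left, z up, the work surface at z = 0. Lengths are in mm, angles in rad, forces in N, time in s.
With the tool pointing down it reaches from about 400 to 925 mm from the base axis. Payload 12.5 kg.
Tool frame: the origin (TCP) lies on the centre line of the jaws, within the pads' length; the fingertips stand 14 mm ahead of it and the grasp point (between the pads) lies 5 mm behind it; z points along the fingers, y is the direction in which the jaws open and shut (so a half turn about z gives the same grasp; the last joint's range is limited). The gripper opens to 95 mm and grips with 3 to 60 N. Pads are 20 mm wide; open, the fingers measure 119 mm over their backs; the gripper's body (75 mm by 180 mm) begins 59 mm behind the grasp point.
Start: joints at [-1.268, 0.491, 1.559, -0, 1.092, -0.106], TCP at [248.466, -573.506, 228.661] pointing down, gripper open.
Joint ranges: [-3.1, 3.1], [-0.84, 2.19], [0.05, 2.79], [-1.13, 4.28], [0.06, 2.93], [-2.69, 2.69]. Speed limits (rad/s): [2.22, 2.22, 2.79, 3.14, 3.14, 3.14].

## Interface

Orientations are given as [roll, pitch, yaw] about the fixed x, y, z axes, in that order (R = Rz(yaw) Ry(pitch) Rx(roll)).
In Python, from cell import * gives the robot as it stands.
- The arm moves only by the tool play_rows, never from a script. Its argument "moves" is a list of rows, each a list of 7 numbers: the shift along the tool's x, y, z in m, then the turn, a rotation vector about the tool's x, y, z in rad, then the opening in per cent of the stroke, from 0 (shut) to 100 (fully open). In form: [[tx, ty, tz, ax, ay, az, claw], ...]. A call has 1 to 8 rows; each row shifts and turns the pose as measured when the row begins, along the tool's axes as they then stand; what a row does not reach is not made up. A row lasts 1/10 s, in which the tool goes at most 50 mm and 8.59 degrees, less where a joint would pass 70% of its speed; a pose out of reach is approached as far as the arm can. A call is refused whole if a number of a shift passes 0.05 or a number of a turn 0.15, either way. A call with a gripper value outside its range is refused whole. The fingers move at their own pace and stop on an object; the grip force is fixed at half the most. Time passes only in rows, so rows that do not move let the fingers close. It gives the time, the measured TCP pose, the force and the opening at its end, in the units of the state.
- state(): the state, without advancing time (a new reading comes with each control period).
- read_camera(name): name is "scene" or "top" or "wrist"; returns a dict with "img" (420x560x3 uint8, red, green, blue), "fx", "fy", "cx", "cy" (pixels), "R" (3x3) and "t" (3): a world point X has camera coordinates R X + t. Camera axes: x right, y down, z forward; pixel columns grow to the right and rows downward; lengths in mm; the calibration is good to about 2 mm. The wrist camera is an equidistant fisheye: a pixel r from the principal point sees the ray r / f radians off the axis. A picture is of the moment at which its call begins. There is no depth.
- job_done(): hands the job in, once; it reports no verdict.
The state is a dict: "t": time; "joints": joint angles; "qvel": joint speeds; "tau": joint torques, N m; "eef_pos": TCP position; "tcp_rot": TCP orientation; "ft_force": force on the tool from outside, world axes, zero at the start; "moment": the same for the moment, N m; "opening": opening from 0.0 (shut) to 1.0 (fully open).
Only numpy, scipy, OpenCV 4.12 (cv2) and the standard library are available. Lean on these libraries where they do the work, as an engineer would, in place of code of your own. Each camera call takes 0.05 s, during which the arm holds its last target.

## Working session

There is one attempt and no reset: what is moved stays moved. The work goes in short steps, Python scripts to look and compute and a tool call to move; the robot and the scene stay as the last step left them, time stands still between calls to the robot, and variables do not carry over. Pictures are saved under pics/ and viewed, and the job is handed in when it is done.

Besides the shell and the picture viewer there is one more tool, called by a JSON object that holds its "name" and its "arguments", one argument or row to a line. play_rows: Moves the arm, as the interface text tells. Its arguments: {"type":"object","properties":{"moves":{"type":"array"}},"required":["moves"]}

```bash
mkdir -p pics; python3 - <<'E'
from cell import *
import cv2
for n in("scene","top"):
    c=read_camera(n); cv2.imwrite(f"pics/{n}0.png",c["img"][:,:,::-1]); print(n,c["fx"],c["cx"],c["cy"],c["R"],c["t"])
s=state();print(s)
E
```

```text
scene 486.1496297788704 282.3417007655636 201.46751383888457 [[-0.59126491  0.80645743  0.00567595]
 [ 0.57789367  0.42857849 -0.69452098]
 [-0.5625342  -0.40736579 -0.71945006]] [ 373.01664611 -286.00884317 1476.96770167]
top 417.2560974581182 275.21767580443094 209.10361633115284 [[-0.01892884 -0.99979643  0.00698486]
 [-0.97509373  0.01691615 -0.22114714]
 [ 0.22098396 -0.01099695 -0.97521544]] [ -9.17439486 641.00606426 897.77969683]
{'t': 0.1, 'joints': array([-1.26757063e+00,  4.91485044e-01,  1.55935043e+00, -4.44099707e-05,
        1.09172647e+00, -1.05605797e-01]), 'qvel': array([-0.00148967, -0.00244269, -0.00110174,  0.0024473 , -0.00064043,
        0.00038292]), 'tau': array([ 3.26370791e-03, -6.13624477e+01, -2.58607274e+01,  6.93976460e-02,
        4.69725765e-02, -2.12818009e-05]), 'eef_pos': array([ 248.41171729, -573.30454748,  228.14214235]), 'tcp_rot': array([-3.14062461e+00, -6.30016567e-05,  4.08851956e-01]), 'ft_force': array([-0.24480543, -0.20907039, -0.43997994]), 'moment': array([-0.02745116,  0.02407174, -0.02944803]), 'opening': 1.0009441503323069}
```

View pics/scene0.png

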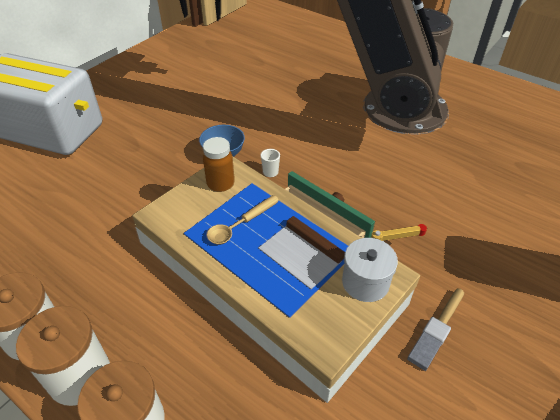

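View pics/top0.png

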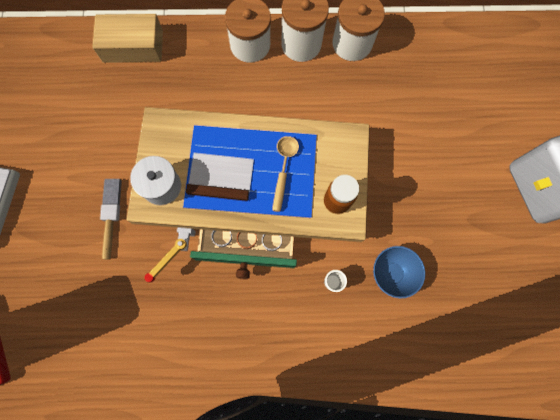

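Top view: the knob is near (243,272), the drawer front's right end near (295,264), the latch pin near (184,238), its red tip at (149,278), and the board's front corners at (129,222) and (366,239).

```bash
cat > h.py <<'E'
from cell import *
import cv2, numpy as np
def ray(c,u,v):
    R=np.array(c["R"]);t=np.array(c["t"])
    d=R.T@np.array([(u-c["cx"])/c["fx"],(v-c["cy"])/c["fy"],1]); return -R.T@t,d
def onz(c,u,v,z):
    o,d=ray(c,u,v); return (o+d*(z-o[2])/d[2])
def proj(c,X):
    p=np.array(c["R"])@X+np.array(c["t"]); return c["fx"]*p[0]/p[2]+c["cx"],c["fy"]*p[1]/p[2]+c["cy"]
def cen(c,lo,hi,roi=None):
    h=cv2.cvtColor(c["img"],cv2.COLOR_RGB2HSV); m=cv2.inRange(h,lo,hi)
    if roi: 
        k=np.zeros_like(m);k[roi[1]:roi[3],roi[0]:roi[2]]=255;m&=k
    return m
E
python3 - <<'E'
from h import *
c=read_camera("top")
b=cv2.resize(c["img"][95:300,115:385],None,fx=2.9,fy=2.9,interpolation=cv2.INTER_CUBIC);cv2.imwrite("pics/topz.png",b[:,:,::-1])
for n,u,v,z in [("FL",129,222,95),("FR",366,239,95),("BL",144,109,95),("BR",369,124,95),("pin",184,238,81),("knob",243,272,55),("egg",336,281,55)]:
    print(n,onz(c,u,v,z).round(1))
m=cen(c,(0,200,120),(6,255,255),(130,255,175,300)); M=cv2.moments(m,True);u,v=M["m10"]/M["m00"],M["m01"]/M["m00"];print("tip",u,v,M["m00"],onz(c,u,v,81))
m=cen(c,(65,100,30),(90,255,255),(180,240,310,275));r=cv2.minAreaRect(cv2.findNonZero(m));print("front",r)
ys,xs=np.nonzero(m);print(xs.min(),xs.max())
for k in range(xs.min()+4,xs.max()-3,20):
    y=ys[xs==k];print(k,y.min(),y.max(), onz(c,k,y.min(),80).round(1))
m=cen(c,(100,150,80),(125,255,255),(180,120,325,225));print("mat",cv2.boxPoints(cv2.minAreaRect(cv2.findNonZero(m))))
for p in cv2.boxPoints(cv2.minAreaRect(cv2.findNonZero(m))): print(onz(c,*p,99).round(1))
E
```

```text
FL [611.5 308.3  95. ]
FR [ 563.5 -222.    95. ]
BL [886.3 288.6  95. ]
BR [ 839.3 -247.7   95. ]
pin [575.2 186.9  81. ]
knob [498.4  55.4  55. ]
egg [ 474.2 -156.3   55. ]
tip 148.23529411764707 277.52941176470586 51.0 [488.21689479 263.33482919  81.        ]
front ((242.95596313476562, 259.0373840332031), (104.71439361572266, 7.597471714019775), 4.68589973449707)
191 295
195 252 258 [543.1 161.5  80. ]
215 253 260 [540.1 116.5  80. ]
235 255 262 [534.8  71.6  80. ]
255 257 263 [529.5  26.7  80. ]
275 258 265 [526.4 -18.1  80. ]
mat [[183.3059  207.02353]
 [189.62355 124.89411]
 [316.94708 134.68823]
 [310.62946 216.81766]]
[643.  186.7  99. ]
[841.9 177.7  99. ]
[ 812.4 -122.1   99. ]
[615.4 -99.8  99. ]
```

View pics/topz.png

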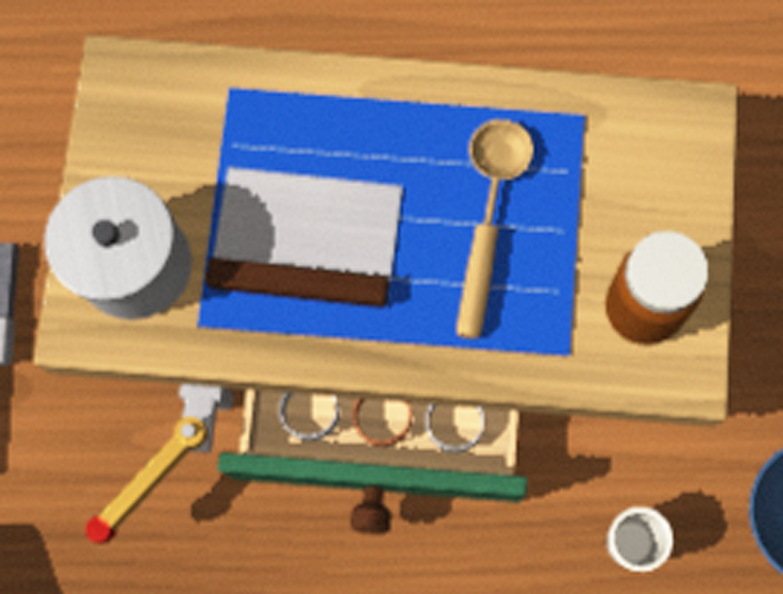

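{"name": "play_rows", "arguments": {
  "moves": [
    [0,0,0,0,0,0.125,0],
    [0,0,0,0,0,0.125,0],
    [0,0,0,0,0,0.125,0],
    [0,0,0,0,0,0.125,0]
  ]
}}

```text
t: 0.55
eef_pos: [248.3, -572.9, 227.1]
tcp_rot: [-3.139, 0.001, -0.107]
ft_force: [-0.3, 0.2, 0.4]
opening: 0.719
```

```bash
cat >> h.py <<'E'
YAW=-0.0905; O=np.array([588.,45.,0]); ex=np.array([np.cos(YAW),np.sin(YAW),0]);ey=np.array([-np.sin(YAW),np.cos(YAW),0])
def blk(P): d=np.array(P)-O; return np.array([d@ex,d@ey,d[2]])
def wld(b): return O+ex*b[0]+ey*b[1]+np.array([0,0,b[2]])
E
python3 - <<'E'
from h import *
c=read_camera("top")
u=lambda a,b:(a/2.9+115,b/2.9+95)
fl=onz(c,*u(35,368),95);fr=onz(c,*u(726,419),95)
print(fl,fr,np.linalg.norm(fl-fr),(fl+fr)/2,np.arctan2(-(fl-fr)[0],(fl-fr)[1]))
print("pin blk",blk(onz(c,*u(189,432),83)))
print("tip",blk(onz(c,148.2,277.5,82)))
print("front outer edge top",blk(onz(c,195,259,80)),blk(onz(c,275,265.5,80)))
print("front inner",blk(onz(c,195,252,80)),blk(onz(c,275,258,80)))
# brown knob end lowest
print("knob head top", blk(onz(c,*u(371,515),61)))
c2=read_camera("scene")
for n,b in [("pin",(-40,145,81)),("FL",(0,270,95)),("FR",(0,-270,95)),("BL",(280,270,95)),("BR",(280,-270,95)),("knob",(-95,0,45))]:
    print(n,np.round(proj(c,wld(b)),1),np.round(proj(c2,wld(b)),1))
print(state()["eef_pos"],state()["tcp_rot"],blk(state()["eef_pos"]),state()["opening"])
E
```

```text
[611.79817366 312.6207098   95.        ] [ 562.4305177  -220.48044801   95.        ] 535.3821157869719 [587.11434568  46.07013089  95.        ] -0.09234130789301934
pin blk [-39.92379968 146.64919056  83.        ]
tip [-119.08814725  208.21304865   82.        ]
front outer edge top [-70.8238239  110.14989116  80.        ] [-72.34656571 -69.60323427  80.        ]
front inner [-55.202358   111.93859101  80.        ] [-55.64610235 -68.40400764  80.        ]
knob head top [-91.87258735   1.87761612  61.        ]
pin [181.1 244.2] [376.  232.2]
FL [126.5 221.6] [419.7 272.3]
FR [366.8 238.9] [224.7 151.2]
BL [144.1 107.1] [331.2 378. ]
BR [369.5 122.8] [129.6 214.6]
knob [244.1 274.5] [335.3 197.6]
[ 248.26198989 -572.86565878  227.06396892] [-3.13870493e+00  1.28083694e-03 -1.03990898e-01] [-282.50714526 -646.04148527  227.06396892] 0.6355675285431561
```

{"name": "play_rows", "arguments": {
  "moves": [
    [0.03,-0.04,0,0,0,0,0],
    [0.03,-0.04,0,0,0,0,0],
    [0.03,-0.04,0,0,0,0,0],
    [0.03,-0.04,0,0,0,0,0],
    [0,-0.05,0,0,0,-0.014,0],
    [0,-0.05,0,0,0,0,0],
    [0,-0.05,0,0,0,0,0],
    [0,-0.05,0,0,0,0,0]
  ]
}}

```text
t: 1.45
eef_pos: [399.7, -227.0, 225.6]
tcp_rot: [-3.139, 0.001, -0.061]
ft_force: [0.5, 0.3, -1.0]
opening: 0.014
```

```bash
python3 -c "
from h import *
s=state();print(blk(s['eef_pos']),s['tcp_rot'],s['opening'],s['joints'])"
```

```text
[-162.91320804 -287.93458712  225.55446726] [-3.13889583e+00  1.07970919e-03 -6.12216973e-02] 0.01361115464981419 [-0.6612947   0.26149461  1.94967854  0.00201162  0.93283446  0.96952479]
```

{"name": "play_rows", "arguments": {
  "moves": [
    [0,-0.05,0,0,0,0.03,0],
    [0,-0.05,0,0,0,0,0],
    [0,-0.05,0,0,0,0,0],
    [0,-0.05,0,0,0,0,0],
    [0,-0.05,0,0,0,0,0],
    [0,-0.03,0,0,0,0,0],
    [0,0,0,0,0,0,0]
  ]
}}

```text
t: 2.15
eef_pos: [418.6, 57.7, 227.3]
tcp_rot: [-3.139, -0.002, -0.057]
ft_force: [-0.8, -0.0, -0.1]
opening: 0.004
```

```bash
python3 -c "
from h import *
s=state();print(blk(s['eef_pos']),s['tcp_rot'],s['opening'],s['ft_force'])"
```

```text
[-169.81725767   -2.61806525  227.3025746 ] [-3.13871087e+00 -1.85660663e-03 -5.72681069e-02] 0.003877506361588785 [-0.79425318 -0.00614618 -0.06387694]
```

{"name": "play_rows", "arguments": {
  "moves": [
    [0,0,0.045,0,0,0.034,0],
    [0,0,0.045,0,0,0,0],
    [0,0,0.045,0,0,0,0],
    [0,-0.002,0.03,0,0,0,0],
    [0,0,0.015,0,0,0,0],
    [0,0,0,0,0,0,0]
  ]
}}

```text
t: 2.75
eef_pos: [421.9, 58.1, 43.0]
tcp_rot: [-3.139, -0.009, -0.069]
ft_force: [-0.6, 0.5, 1.1]
opening: 0.006
```

```bash
python3 -c "
from h import *
s=state();print(blk(s['eef_pos']),s['tcp_rot'],s['opening'],s['ft_force'])
for n in('top','wrist'):
  c=read_camera(n);cv2.imwrite('pics/'+n+'1.png',c['img'][:,:,::-1])"
```

```text
[-166.64718504   -1.95372651   42.9566864 ] [-3.13897138 -0.0091089  -0.06903587] 0.005630615078784955 [-0.5546813   0.49526313  1.05659352]
```

View pics/wrist1.png

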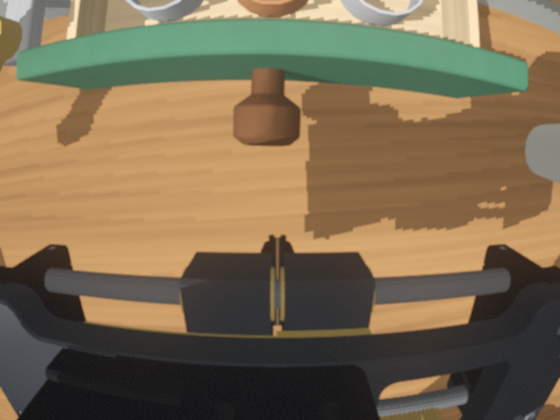

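View pics/top1.png

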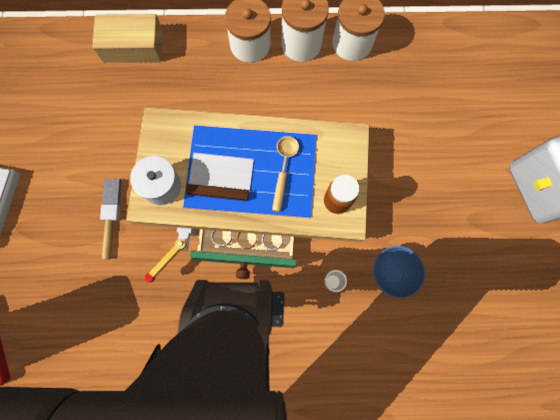

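The wrist view shows the knob head straight ahead at (267,120), with the closed fingertips at (278,240). I'll approach it and then push.

{"name": "play_rows", "arguments": {
  "moves": [
    [0.02,-0.003,0,0,0,0.02,0],
    [0.02,0,-0.001,0,0,0,0],
    [0.008,0,0,0,0,0,0],
    [0.01,0,0,0,0,0,0],
    [0.01,0,0,0,0,0,0],
    [0.01,0,0,0,0,0,0]
  ]
}}

```text
t: 3.45
eef_pos: [502.2, 53.4, 52.2]
tcp_rot: [-3.138, -0.014, -0.087]
ft_force: [-2.7, 0.5, -1.1]
opening: 0.005
```

```bash
python3 -c "
from h import *
s=state();print(blk(s['eef_pos']),s['tcp_rot'],s['opening'],s['ft_force'])
for n in('top','wrist'):
  c=read_camera(n);cv2.imwrite('pics/'+n+'2.png',c['img'][:,:,::-1])"
```

```text
[-86.16440084   0.63932774  52.1780212 ] [-3.13848871 -0.01427952 -0.08698327] 0.004608050627849205 [-2.68964852  0.49920884 -1.07165931]
```

View pics/wrist2.png

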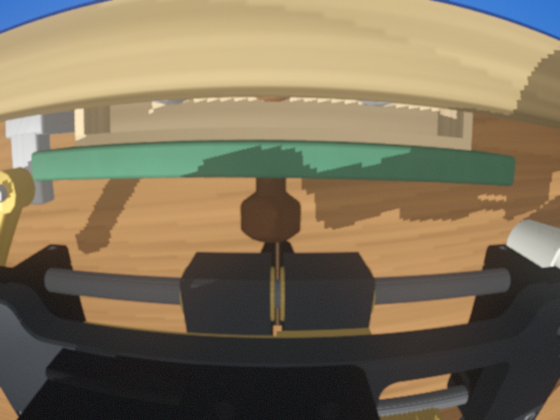

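In contact and pushing: the knob is against the fingers at (275,240). z has drifted up, so I'll correct that and keep going.

{"name": "play_rows", "arguments": {
  "moves": [
    [0.008,0,0.005,0,0,0,0],
    [0.006,0,0.002,0,0,0,0],
    [0.005,0,0,0,0,0,0],
    [0.004,0,0,0,0,0,0]
  ]
}}

```text
t: 3.95
eef_pos: [525.7, 51.4, 44.7]
tcp_rot: [-3.139, -0.012, -0.087]
ft_force: [-17.7, 1.9, 11.0]
opening: 0.004
```

```bash
python3 -c "
from h import *
s=state();print(blk(s['eef_pos']),s['tcp_rot'],s['opening'],s['ft_force'])"
```

```text
[-62.63291378   0.77125068  44.71464356] [-3.13864491 -0.01160298 -0.08680953] 0.0036624935704661463 [-17.72090319   1.904631    11.03716964]
```

{"name": "play_rows", "arguments": {
  "moves": [
    [0.003,0,0,0,0,0,0],
    [0.003,0,0,0,0,0,0],
    [0.003,0,0,0,0,0,0],
    [0.002,0,0,0,0,0,0]
  ]
}}

```text
t: 4.35
eef_pos: [525.6, 51.5, 43.8]
tcp_rot: [-3.14, 0.016, -0.086]
ft_force: [-7.6, -0.3, 6.5]
opening: 0.003
```

```bash
python3 -c "
from h import *
s=state();print(blk(s['eef_pos']),s['tcp_rot'],s['opening'],s['ft_force'])
for n in('top','wrist'):
  c=read_camera(n);cv2.imwrite('pics/'+n+'3.png',c['img'][:,:,::-1])"
```

```text
[-62.76807937   0.83776421  43.8079791 ] [-3.13986287  0.01615579 -0.08598285] 0.003075346428655571 [-7.60618009 -0.28226352  6.53404442]
```

View pics/wrist3.png

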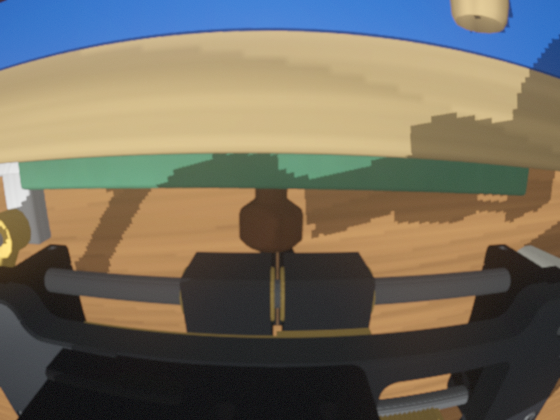

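The drawer won't move further under the push, and the green front now sits under the board edge in the picture. Backing off, raising and moving left past the latch arm.

{"name": "play_rows", "arguments": {
  "moves": [
    [-0.02,0,0,0,0,0,0],
    [-0.02,0,0,0,-0.016,0,0],
    [0,0,-0.04,0,0,0,0],
    [0,0,-0.04,0,0,0,0],
    [0,0,-0.03,0,0,0,0],
    [0,0,0,0,0,0,0]
  ]
}}

```text
t: 5.05
eef_pos: [489.4, 54.6, 157.6]
tcp_rot: [-3.14, 0.032, -0.086]
ft_force: [0.6, -0.8, -0.2]
opening: 0.003
```

```bash
python3 -c "
from h import *
s=state();print(blk(s['eef_pos']),s['tcp_rot'],s['opening'],s['ft_force'])
for n in('top',):
  c=read_camera(n);cv2.imwrite('pics/'+n+'4.png',c['img'][:,:,::-1])"
```

```text
[-99.0501545    0.6207357  157.63750717] [-3.13981059  0.03235803 -0.08565549] 0.0034202973696433477 [ 0.63003132 -0.77153187 -0.18055244]
```

View pics/top4.png

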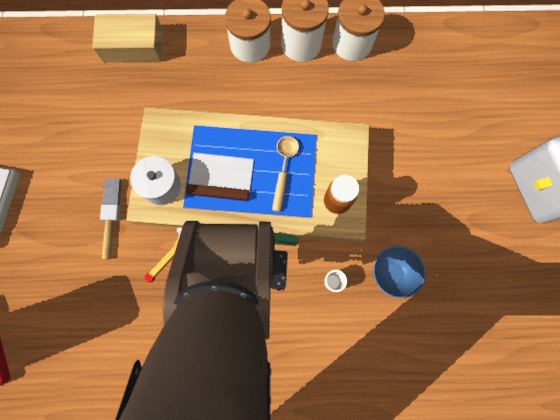

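The top view shows the latch still swung left, with its red tip at (149,278), and only a green sliver of drawer front at the board edge. Moving left at height.

{"name": "play_rows", "arguments": {
  "moves": [
    [0,-0.05,0,0,0.032,0,0],
    [0,-0.05,0,0,0,0,0],
    [0,-0.05,0,0,0,0,0],
    [0,-0.05,0,0,0,0,0],
    [0,-0.035,0,0,0,0,0],
    [0.02,0,0,0,0,0,0],
    [0,0,0,0,0,0,0]
  ]
}}

```text
t: 5.8
eef_pos: [529.6, 293.1, 147.1]
tcp_rot: [3.14, 0.007, -0.09]
ft_force: [0.1, -0.2, -0.0]
opening: 0.005
```

```bash
python3 -c "
from h import *
s=state();print(blk(s['eef_pos']),s['tcp_rot'],s['opening'],s['ft_force'])
for n in('scene','wrist'):
  c=read_camera(n);cv2.imwrite('pics/'+n+'5.png',c['img'][:,:,::-1])"
```

```text
[-80.60829772 241.79850828 147.14835917] [ 3.1404239   0.00714271 -0.08983992] 0.004603495935145627 [ 0.09916599 -0.17712634 -0.01869643]
```

View pics/wrist5.png

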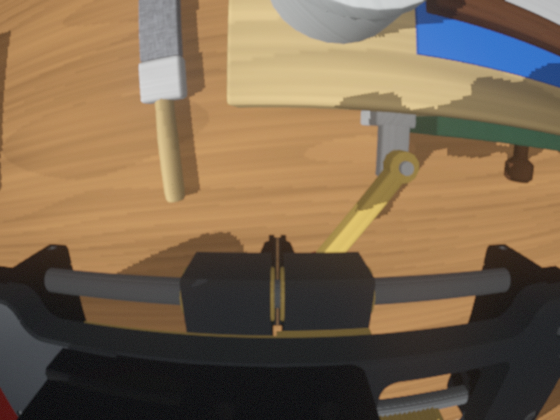

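View pics/scene5.png

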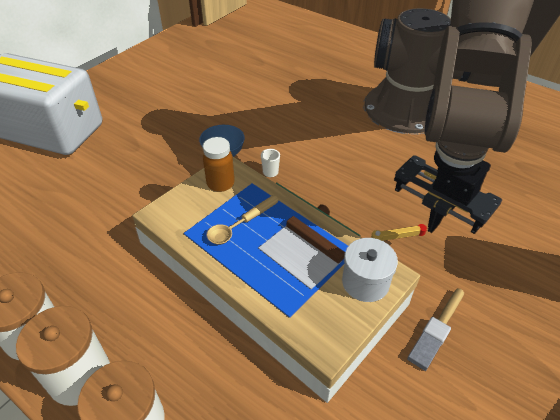

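{"name": "play_rows", "arguments": {
  "moves": [
    [0,0,0.04,0,0,0,0],
    [0,0,0.03,0,0,0,0],
    [0,0,0.006,0,0,0,0],
    [0,0,0,0,0,0,0]
  ]
}}

```text
t: 6.3
eef_pos: [525.5, 289.6, 69.2]
tcp_rot: [3.139, 0.01, -0.094]
ft_force: [-0.5, -0.8, 2.0]
opening: 0.005
```

```bash
cat > w.py <<'E'
from h import *
import sys
s=state();p=blk(s['eef_pos']);print(p.round(1),np.round(s['tcp_rot'],3),np.round(s['ft_force'],1))
v=p[:2]-np.array([-40,145]); print("finger angle",np.arctan2(-v[0],-v[1]),"r",np.hypot(*v))
q=p
off=float(sys.argv[3]) if len(sys.argv)>3 else 19
for th in np.arange(float(sys.argv[1]),float(sys.argv[2])-1e-6,-0.125):
    t=np.array([-40-80*np.sin(th)-off*np.cos(th),145-80*np.cos(th)+off*np.sin(th),68]);d=t-q;q=t
    print("th %.2f  tx %.1f ty %.1f tz %.1f"%(th,d[0],-d[1],-d[2]))
E
python3 w.py 2.25 1.0
```

```text
[-84.3 237.9  69.2] [ 3.139  0.01  -0.094] [-0.5 -0.8  2. ]
finger angle 2.6965537918564864 r 102.94497674247027
th 2.25  tx -6.0 ty 27.9 tz 1.2
th 2.12  tx -7.7 ty 6.8 tz -0.0
th 2.00  tx -6.8 ty 7.7 tz -0.0
th 1.88  tx -5.8 ty 8.5 tz -0.0
th 1.75  tx -4.7 ty 9.1 tz -0.0
th 1.62  tx -3.5 ty 9.6 tz -0.0
th 1.50  tx -2.3 ty 10.0 tz -0.0
th 1.38  tx -1.0 ty 10.2 tz -0.0
th 1.25  tx 0.3 ty 10.3 tz -0.0
th 1.12  tx 1.5 ty 10.2 tz -0.0
th 1.00  tx 2.8 ty 9.9 tz -0.0
```

{"name": "play_rows", "arguments": {
  "moves": [
    [-0.003,0.014,0,0,0,0,0],
    [-0.003,0.014,0.001,0,0,0,0],
    [-0.008,0.007,0,0,0,0,0],
    [-0.007,0.008,0,0,0,0,0],
    [-0.006,0.0085,0,0,0,0,0],
    [-0.005,0.009,0,0,0,0,0]
  ]
}}

```text
t: 6.9
eef_pos: [486.4, 227.6, 73.2]
tcp_rot: [-3.141, 0.003, -0.095]
ft_force: [1.4, 0.2, -0.1]
opening: 0.003
```

```bash
python3 w.py 1.625 0.5; python3 -c "
from h import *
for n in('top','wrist'):
  c=read_camera(n);cv2.imwrite('pics/'+n+'6.png',c['img'][:,:,::-1])"
```

```text
[-117.7  172.7   73.2] [-3.141e+00  3.000e-03 -9.500e-02] [ 1.4  0.2 -0.1]
finger angle 1.9128253124384507 r 82.48216357323533
th 1.62  tx -1.1 ty 4.4 tz 5.2
th 1.50  tx -2.3 ty 10.0 tz -0.0
th 1.38  tx -1.0 ty 10.2 tz -0.0
th 1.25  tx 0.3 ty 10.3 tz -0.0
th 1.12  tx 1.5 ty 10.2 tz -0.0
th 1.00  tx 2.8 ty 9.9 tz -0.0
th 0.88  tx 4.0 ty 9.5 tz -0.0
th 0.75  tx 5.1 ty 8.9 tz -0.0
th 0.62  tx 6.2 ty 8.2 tz -0.0
th 0.50  tx 7.2 ty 7.3 tz -0.0
```

View pics/wrist6.png

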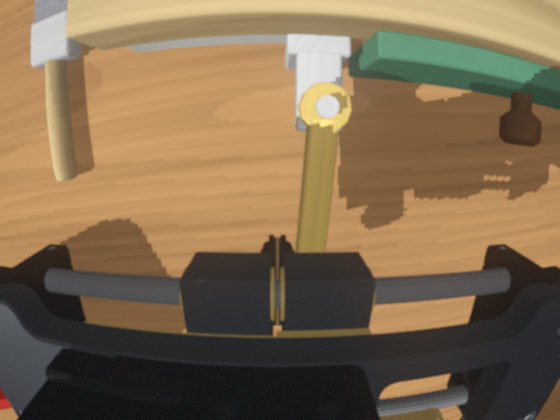

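```bash
python3 - <<'E'
from h import *
c=read_camera("wrist")
# equidistant fisheye projection
def pw(X):
    p=np.array(c["R"])@X+np.array(c["t"]);r=np.hypot(p[0],p[1]);th=np.arctan2(r,p[2]);return (round(c["cx"]+c["fx"]*th*p[0]/r,1),round(c["cy"]+c["fy"]*th*p[1]/r,1))
for n,b in [("pin",(-40,145,81)),("outer L top",(-15,120,80)),("outer L bot",(-15,120,10)),("outer -10mm",(-25,120,80)),("knob end",(-51,0,45)),("knob -10",(-61,0,45)),("board edge y0..",(0,100,95)),("boardL",(0,270,95))]: print(n,pw(wld(b)))
b=cv2.resize(c["img"][0:200,280:560],None,fx=2.8,fy=2.8,interpolation=cv2.INTER_CUBIC);cv2.imwrite("pics/wz.png",b[:,:,::-1])
E
```

```text
pin (np.float64(336.9), np.float64(111.5))
outer L top (np.float64(388.2), np.float64(62.2))
outer L bot (np.float64(354.4), np.float64(80.2))
outer -10mm (np.float64(388.4), np.float64(82.7))
knob end (np.float64(524.1), np.float64(146.7))
knob -10 (np.float64(522.9), np.float64(160.8))
board edge y0.. (np.float64(438.8), np.float64(30.4))
boardL (np.float64(69.0), np.float64(42.3))
```

View pics/wz.png

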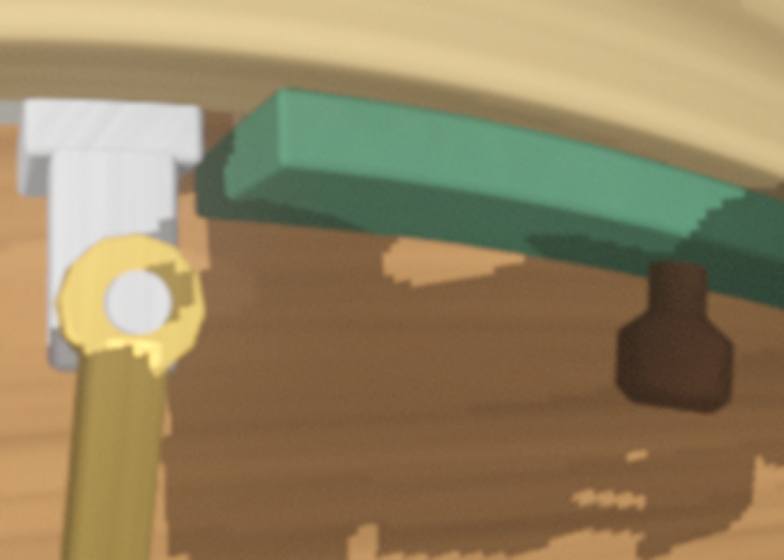

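View pics/top6.png

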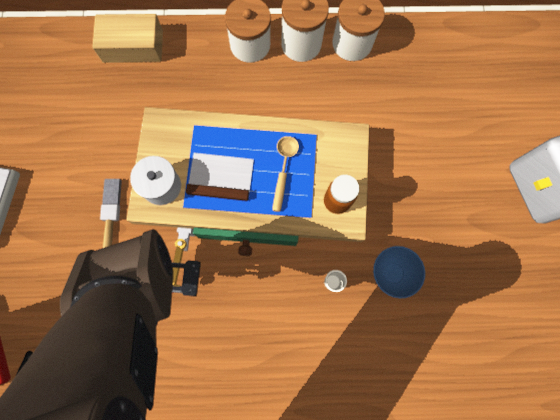

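The picture agrees with a shut drawer: the front's left corner is at (378,60) against a predicted (388,62), and the pin shows the same small offset. The arm points almost straight out. Swinging it on.

{"name": "play_rows", "arguments": {
  "moves": [
    [-0.001,0.005,0.005,0,0,0,0],
    [-0.002,0.01,0,0,0,0,0],
    [-0.001,0.01,0,0,0,0,0],
    [0,0.01,0,0,0,0,0],
    [0.0015,0.01,0,0,0,0,0]
  ]
}}

```text
t: 7.55
eef_pos: [479.9, 181.3, 67.1]
tcp_rot: [-3.14, 0.003, -0.094]
ft_force: [0.7, 1.2, -0.2]
opening: 0.003
```

```bash
python3 w.py 1.125 0.0; python3 -c "
from h import *
for n in('top','wrist'):
  c=read_camera(n);cv2.imwrite('pics/'+n+'7.png',c['img'][:,:,::-1])"
```

```text
[-119.9  126.    67.1] [-3.14e+00  3.00e-03 -9.40e-02] [ 0.7  1.2 -0.2]
finger angle 1.337287497445213 r 82.17877797007448
th 1.12  tx -0.4 ty -1.7 tz -0.9
th 1.00  tx 2.8 ty 9.9 tz -0.0
th 0.88  tx 4.0 ty 9.5 tz -0.0
th 0.75  tx 5.1 ty 8.9 tz -0.0
th 0.62  tx 6.2 ty 8.2 tz -0.0
th 0.50  tx 7.2 ty 7.3 tz -0.0
th 0.38  tx 8.0 ty 6.4 tz -0.0
th 0.25  tx 8.8 ty 5.3 tz -0.0
th 0.12  tx 9.4 ty 4.2 tz -0.0
th 0.00  tx 9.8 ty 3.0 tz -0.0
```

View pics/wrist7.png

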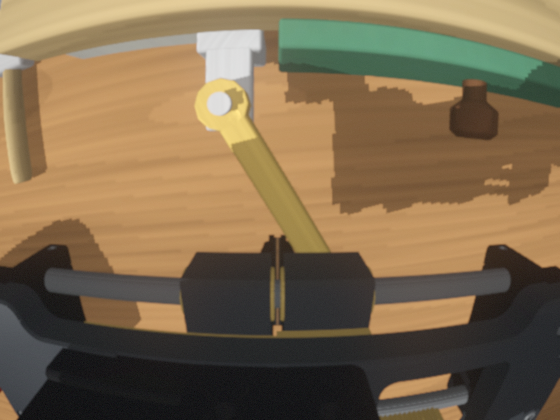

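The arm is following, now angled right at (290,180). Continuing the arc.

{"name": "play_rows", "arguments": {
  "moves": [
    [0.0025,0.008,0,0,0,0,0],
    [0.004,0.0095,0,0,0,0,0],
    [0.005,0.009,0,0,0,0,0],
    [0.006,0.008,0,0,0,0,0],
    [0.007,0.007,0,0,0,0,0]
  ]
}}

```text
t: 8.15
eef_pos: [501.9, 134.1, 67.1]
tcp_rot: [-3.141, 0.004, -0.094]
ft_force: [0.2, 1.1, -0.5]
opening: 0.007
```

```bash
python3 w.py 0.5 0.0; python3 -c "
from h import *
for n in('top','wrist'):
  c=read_camera(n);cv2.imwrite('pics/'+n+'8.png',c['img'][:,:,::-1])"
```

```text
[-93.8  81.   67.1] [-3.141  0.004 -0.094] [ 0.2  1.1 -0.5]
finger angle 0.6986544612756849 r 83.64678592336615
th 0.50  tx -1.2 ty -3.0 tz -0.9
th 0.38  tx 8.0 ty 6.4 tz -0.0
th 0.25  tx 8.8 ty 5.3 tz -0.0
th 0.12  tx 9.4 ty 4.2 tz -0.0
th 0.00  tx 9.8 ty 3.0 tz -0.0
```

View pics/wrist8.png

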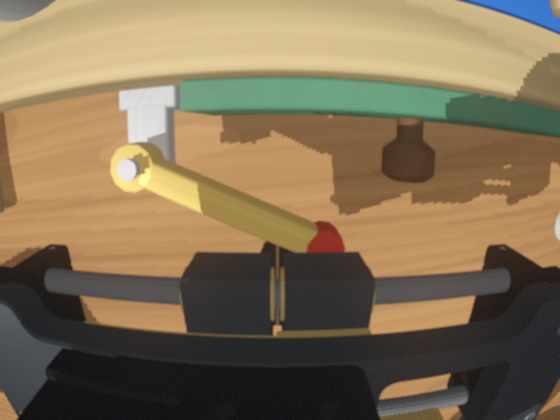

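{"name": "play_rows", "arguments": {
  "moves": [
    [0.007,0.004,0,0,0,0,0],
    [0.008,0.004,0,0,0,0,0],
    [0.007,0.003,0,0,0,0,0],
    [0.006,0.002,0,0,0,0,0],
    [0.004,0.001,0,0,0,0,0],
    [0.003,0,0,0,0,0,0]
  ]
}}

```text
t: 8.85
eef_pos: [536.3, 115.6, 66.5]
tcp_rot: [-3.141, 0.009, -0.095]
ft_force: [-21.3, 5.2, 15.6]
opening: 0.005
```

```bash
python3 w.py 0.0 0.0; python3 -c "
from h import *
for n in('top','wrist'):
  c=read_camera(n);cv2.imwrite('pics/'+n+'9.png',c['img'][:,:,::-1])"
```

```text
[-57.9  65.6  66.5] [-3.141  0.009 -0.095] [-21.3   5.2  15.6]
finger angle 0.22117001264280484 r 81.38642532635623
th 0.00  tx -1.1 ty 0.6 tz -1.5
```

View pics/wrist9.png

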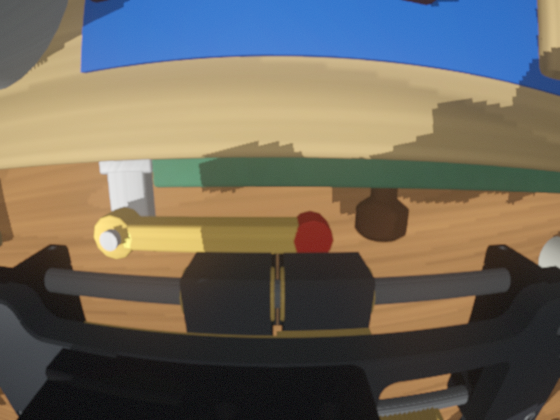

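The arm lies across the drawer front at its stop, with 21 N on the fingertip. I'll hold briefly, then retreat straight back and up.

{"name": "play_rows", "arguments": {
  "moves": [
    [0,0,0,0,0,0,0],
    [0,0,0,0,0,0,0],
    [0,0,0,0,0,0,0],
    [-0.015,0,0,0,0,0,0],
    [-0.03,0,0,0,0,0,0],
    [-0.03,0,0,0,0,0,0],
    [-0.02,0,-0.03,0,0,0,0],
    [0,0,-0.04,0,0,0,0]
  ]
}}

```text
t: 9.75
eef_pos: [438.3, 124.5, 134.8]
tcp_rot: [3.14, 0.015, -0.095]
ft_force: [0.6, -0.6, -0.2]
opening: 0.008
```

{"name": "play_rows", "arguments": {
  "moves": [
    [0,0,-0.04,0,0,0,0],
    [0,0,-0.04,0,0,0,0],
    [0,0,0,0,0,0,0],
    [0,0,0,0,0,0,0],
    [0,0,0,0,0,0,0]
  ]
}}

```text
t: 10.25
eef_pos: [440.7, 124.9, 222.2]
tcp_rot: [-3.141, 0.006, -0.094]
ft_force: [0.1, -0.2, 0.3]
opening: 0.008
```

```bash
python3 -c "
from h import *
s=state();print(blk(s['eef_pos']),s['ft_force'],s['t'])
for n in('top','wrist'):
  c=read_camera(n);cv2.imwrite('pics/'+n+'10.png',c['img'][:,:,::-1])
def pw(X):
    p=np.array(c['R'])@X+np.array(c['t']);r=np.hypot(p[0],p[1]);th=np.arctan2(r,p[2]);return (round(c['cx']+c['fx']*th*p[0]/r,1),round(c['cy']+c['fy']*th*p[1]/r,1))
for n,b in [('pin',(-40,145,81)),('cap shut',(-40,45,81)),('cap .15',(-55,46,81)),('knob end',(-51,0,45)),('outer R top',(-15,-120,80))]: print(n,pw(wld(b)))
"
```

```text
[-153.93859876   66.2152104   222.19430348] [ 0.11197465 -0.24282044  0.27243719] 10.25
pin (np.float64(190.9), np.float64(80.9))
cap shut (np.float64(300.6), np.float64(77.8))
cap .15 (np.float64(299.5), np.float64(94.0))
knob end (np.float64(342.1), np.float64(94.5))
outer R top (np.float64(461.9), np.float64(67.3))
```

View pics/wrist10.png

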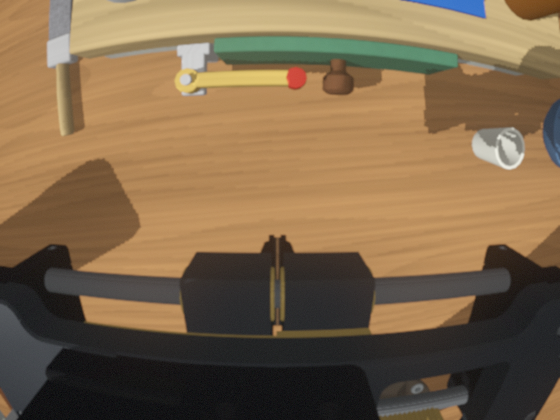

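View pics/top10.png

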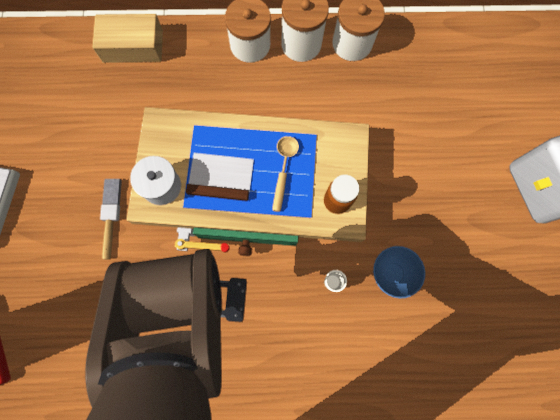

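In the wrist view the cap is at (297,77) against a predicted (301,78) when locked, and the knob end is at about (338,94) against (342,94). The loose things are where they were and the hand is clear, so I'm handing in.

```bash
python3 -c "
from cell import *
print(job_done())"
```

```text
the job is handed in; nothing more can be done
None
```

I pushed the drawer home by its knob with the closed fingertips until it stopped. Then I swung the brass latch arm round with a fingertip to its stop across the front, and backed the hand off and up. The job was handed in at about 10 s of the 54 s; no verdict is reported.

- **Drawer:** before I swung the latch across it, the wrist picture matched a shut drawer to within about 1 mm.
- **Latch:** the arm came to its stop with about 21 N on the fingertip. After I backed away, its red cap showed at (297,77) against a predicted (301,78) for locked. A cap 0.15 rad off would have shown at row 94.
- **Loose things:** by eye they are in the same places in the first and last top pictures; I did not measure them.
- **Hand:** the wrist force reads near zero, and the hand is about 150 mm in front of the block and raised.
- **Disagreements:** predicted points in the wrist pictures sat up to 10 pixels off. The fixed pin shifted with the others, so I took this as calibration error.

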